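Open the double-latched gate of the panel rack and hold it wide

TASK

The panels in the bench rack are to be drawn out, so its gate has to be opened and held out of the way. Squeeze the two yellow tabs on the rack together so that the gate springs ajar onto its safety catch, then squeeze the two red tabs on the gate and, keeping them squeezed, swing the gate out past its detent until it stands wide open, nearly square to the front of the rack. The program finishes while the gripper is still holding the gate wide by its squeezed red tabs, for it would swing back otherwise; leave the tools round the rack where they are.

Things in the scene. Friction and masses are not known exactly. Their poses are not given: they have to be found in the camera images.
- rack: Aluminium rack, 148 mm wide (y), 124 deep (x), top rails 115 mm above the bench, screwed down, green panels standing in it. Origin: centre of its underside; x from its open front (gate side, towards the robot) to its back, y to its left, z up. It carries the gate and both catches. A steel strap (keeper) runs forward past the gate's free right end, up to 14 mm above the rails.
- rack_catch (a point): Midpoint of the yellow catch on the rack's front rail, 41 mm above the rails: put the TCP here and squeeze along y. Axes as the rack's. Two upright yellow tabs, outer faces at y = -27 and +27 mm, 7 mm thick, 12 mm wide, tops 13 mm above this point. The black channel, bolts and straps under them reach up to 27 mm below it: keep fingertips above those.
- yellow_out (a joint): Travel of the right-hand yellow tab (-y), 0 to 0.014 m inwards; each tab has its own spring, 4 N at first, 7.5 N at its stop (outer faces then 26 mm apart), and springs back when let go. From about 8 mm its bolt is out of the gate's lug and the gate springs ajar by itself to 0.16 rad, where the safety catch stops it; it stays ajar when the tabs are let go.
- yellow_in (a joint): Travel of the left-hand yellow tab (+y), 0 to 0.014 m inwards, same spring; it carries no bolt.
- gate_catch (a point): Midpoint of the red safety catch on top of the gate, 41 mm above the rails; TCP goes here, squeeze along y. Turns with the gate: its y points along the gate to the hinge; axes as the rack's when closed, then 50 mm in front of rack_catch. Red tabs and channel have the sizes of the yellow ones. From the hinge axis it lies 24 mm in -x and 84 mm in -y.
- red_out (a joint): Travel of the right-hand red tab (-y, away from the hinge), 0 to 0.014 m inwards, springs as the yellow ones. With the gate ajar its bolt is clear of the keeper strap's lip from about 8 mm on, and the gate can be swung by the tabs. Must stay squeezed until past the lip (0.3 rad) and at the end.
- red_in (a joint): Travel of the left-hand red tab (+y, towards the hinge), 0 to 0.014 m inwards, same spring; it carries no bolt.
- gate_hinge (a point): Point on the gate's vertical hinge axis at the front left of the rack, at the height of gate_catch; turns with the gate, axes as gate_catch.
- gate (a joint): Opening angle of the gate, rad: 0 closed, 0.16 ajar on the safety catch, 1.5 its stop; wide open is above 1.25. Opens towards the rack's -x, clockwise from above; 132 mm long. A light spring pulls it towards 0.32; a sprung roller makes a detent from about 0.6 to 1.15 that takes about 5 N at the red tabs; let go beyond, the gate swings back onto it.
- tip_cleaner: Black round tip-cleaner pot, 60 mm across, 48 mm high, standing loose to the right of the rack; leave it. Origin: centre of its underside.
- flux_bottle: Yellow flux bottle with a thin spout, 40 mm across, 112 mm high, loose behind the rack to its left; leave it. Origin: centre of its underside.
- pen_1: White pen with a red cap, 135 x 17 mm, lying loose in front of the rack to the right; leave it. Origin: centre of the underside.

How it is judged:
On the way, in this order (a step that is already met when the one before it is completed fails the run):
1. the yellow catch is squeezed and the gate springs ajar, held by its safety catch (value of joint gate between 0.1 and 0.24 rad and value of joint red_out below 0.003 m), for 0.2 s.
2. the red tabs are squeezed while the gate is still ajar (value of joint red_out above 0.006 m and value of joint red_in above 0.003 m and value of joint gate below 0.4 rad), for 0.1 s.
3. the gate is swung past its detent (value of joint gate above 1.15 rad), for 0.1 s.
At the end, for the whole second after the job is handed in: The gate stands still at more than 1.25 rad (72 degrees), held there by fingers that keep both red tabs squeezed (right-hand one in by more than 5 mm, left-hand one by more than 3 mm) with more than 3 N; the yellow tabs are let go; the bystanders are where they were within 20 mm (value of joint gate above 1.25 rad and velocity of joint gate between -0.1 and 0.1 rad/s and value of joint red_out above 0.005 m and value of joint red_in above 0.003 m and contact force between the fingers and rack above 3 N and value of joint yellow_out below 0.003 m); the arm keeps its last pose, push and grip.
It fails at once if the tip cleaner is moved by more than 20 mm (distance of tip_cleaner from where it was at the start of the episode above 0.02 m).
It fails at once if the flux bottle is moved by more than 20 mm (distance of flux_bottle from where it was at the start of the episode above 0.02 m).
It fails at once if the pen is moved by more than 20 mm (distance of pen_1 from where it was at the start of the episode above 0.02 m).
It also fails if it takes over 45 s, if anything falls off the work surface, if the arm or the gripper's body presses on something with over 40 N, if the wrist force passes 120 N, or if a joint passes its speed limit or range.

ROBOT

A 6-joint arm with a two-finger parallel gripper is mounted at the origin on a cart in front of the work surface, level with it; the furniture and walls round the work are solid. World frame = base frame: x ahead of the robot, y to its left, z up, the work surface at z = 0. Lengths are in m, angles in rad, forces in N, time in s.
With the tool pointing down it reaches from about 0.35 to 0.775 m from the base axis. Payload 7.3 kg.
Tool frame: the origin (TCP) lies between the finger pads, 19 mm behind the fingertips; this is the grasp point; z points along the fingers, y is the line along which they close (so a half turn about z gives the same grasp; the last joint's range is limited). The gripper opens to 92 mm and grips with 3 to 60 N. Pads are 19 mm wide; open, the fingers measure 130 mm over their backs; the gripper's body (75 mm by 190 mm) begins 47 mm behind the grasp point.
Start: joints at [1.06, 0.342, 1.524, -0, 1.275, -0.146], TCP at [0.187, 0.49, 0.246] pointing down, gripper open.
Joint ranges: [-2.53, 2.53], [-0.77, 2.02], [0.04, 2.7], [-1, 4.14], [0.28, 2.66], [-3.11, 3.11]. Speed limits (rad/s): [2.57, 2.57, 3.14, 3.14, 3.14, 3.14].

INTERFACE

Orientations are given as [roll, pitch, yaw] about the fixed x, y, z axes, in that order (R = Rz(yaw) Ry(pitch) Rx(roll)).
In Python, from cell import readout, cams, ticket gives the robot as it stands. The module is installed in compiled form; this text tells all that it offers.
- The arm moves only by the tool jog_arm, never from a script. Its argument "plan" is a list of rows, each a list of 5 numbers: the shift along the world's x, y, z each as a share of 0.08 m, from -1 to 1, then the turn about the world's z as a share of 90 degrees, from -1 to 1, then the opening, from -1 (shut) to 1 (fully open). A call has 1 to 12 rows; each row is the pose to reach, as a shift and turn from the pose commanded when the call began; what a row does not reach only later rows make up. A row lasts 1/10 s, in which the tool goes at most 50 mm and 8.59 degrees, less where a joint would pass 70% of its speed; a pose out of reach is approached as far as the arm can. A call with a number of a shift or a turn outside -1 to 1 is refused whole. A call with a gripper value outside its range is refused whole. The fingers move at their own pace and stop on an object; "squeeze" is the grip in N (left out, the last holds). Time passes only in rows, so rows that repeat a pose let the fingers close. It gives the time, the measured TCP pose, the force, the opening and the grip force at its end, in the units of the state.
- readout.observe(): the state, without advancing time (a new reading comes with each control period).
- cams.read_camera(name): name is "scene" or "top" or "wrist"; returns the picture (420x560x3 uint8, blue, green, red); there is no depth.
- cams.calibration(name): a dict with "K" (3x3 intrinsics, pixels), "k1" (the pictures are not rectified: a ray, as slopes to the right and down, at radius r is drawn at 1 + k1 r^2 times it, then the intrinsics apply), "world_from_camera" (4x4, takes a point from camera to world coordinates). Camera axes: x right, y down, z forward; pixel columns grow to the right and rows downward; lengths in m; the calibration is good to about 2 mm. A picture is of the moment at which its call begins: read the wrist's pose just before it. calibration takes no time and is no camera call; for the wrist camera it gives the pose at the moment of the call.
- ticket.hand_in(): hands the job in; it is judged then, once.
The state is a dict: "time": time; "qpos": joint angles; "qvel": joint speeds; "joint_efforts": joint torques, N m; "tool_pos": TCP position; "tool_rot": TCP orientation; "contact_force": force on the tool from outside, world axes, zero at the start; "torque": the same for the moment, N m; "opening": finger opening in m; "grip_force": force on a finger pad.
Only numpy, scipy, OpenCV 4.12 (cv2) and the standard library are available. Lean on these libraries where they do the work, as an engineer would, in place of code of your own. Each camera call takes 0.05 s, during which the arm holds its last target. There are 200 camera calls.

## Working session

There is one attempt and no reset: what is moved stays moved. The work goes in short steps, Python scripts to look and compute and a tool call to move; the robot and the scene stay as the last step left them, time stands still between calls to the robot, and variables do not carry over. Pictures are saved under pics/ and viewed, at most 10 in all, crops included, and the job is handed in when it is done.

Besides the shell and the picture viewer there is one more tool, called after "Emit:" by a JSON object that holds its "name" and its "arguments", one argument or row to a line. jog_arm: Moves the arm, as the interface text tells. Shift numbers are shares of 0.08 m and turn numbers shares of 90 degrees, none past 1 either way. Its arguments: {"type":"object","properties":{"plan":{"type":"array"},"squeeze":{"type":"number"}},"required":["plan"]}

```bash
mkdir -p pics; cat > h.py <<'E'
import numpy as np, cv2
from cell import readout, cams, ticket
def shot(n,save=None):
    c=cams.calibration(n); im=cams.read_camera(n)
    if save: cv2.imwrite('pics/'+save,im)
    return im,c
def ray(c,uv):
    K=np.array(c['K'],float); k1=c['k1']; T=np.array(c['world_from_camera'])
    p=cv2.undistortPoints(np.array([[uv]],float),K,np.array([k1,0,0,0.]))[0,0]
    d=T[:3,:3]@np.r_[p,1]; return T[:3,3],d/np.linalg.norm(d)
def onz(c,uv,z):
    o,d=ray(c,uv); return o+d*(z-o[2])/d[2]
def proj(c,P):
    T=np.linalg.inv(np.array(c['world_from_camera'])); q=T[:3,:3]@np.asarray(P)+T[:3,3]
    K=np.array(c['K'],float);s=q[:2]/q[2]; s=s*(1+c['k1']*(s@s)); return (K@np.r_[s,1])[:2]
def tri(rs):
    A=np.zeros((3,3));b=np.zeros(3)
    for o,d in rs:
        M=np.eye(3)-np.outer(d,d);A+=M;b+=M@o
    x=np.linalg.solve(A,b); return x,[np.linalg.norm(np.cross(x-o,d)) for o,d in rs]
def blobs(im,col,amin=20):
    h=cv2.cvtColor(im,cv2.COLOR_BGR2HSV)
    if col=='y': m=cv2.inRange(h,(20,120,90),(35,255,255))
    else: m=cv2.inRange(h,(0,130,70),(8,255,255))|cv2.inRange(h,(172,130,70),(180,255,255))
    n,l,s,c=cv2.connectedComponentsWithStats(m)
    return [(c[i].round(1).tolist(),s[i].tolist()) for i in range(1,n) if s[i][4]>amin]
E
python3 - <<'E'
from h import *
ims=[]
for n in ['scene','top','wrist']:
    im,c=shot(n,n+'0.png'); ims.append(im)
    print(n,np.round(c['world_from_camera'],3).tolist(),c['K'][0][0] if 0 else np.array(c['K'])[0,0],c['k1'])
    for k in 'yr': print(k,blobs(im,k))
print(readout.observe())
E
```

```text
scene [[-0.866, -0.379, 0.327, 0.194], [-0.501, 0.645, -0.577, 0.162], [0.008, -0.663, -0.748, 0.901], [0.0, 0.0, 0.0, 1.0]] 482.12963992515955 0.020551443239728382
y [([286.1, 219.8], [284, 212, 6, 18, 83]), ([272.1, 232.7], [269, 225, 6, 17, 76]), ([183.1, 253.1], [174, 244, 18, 16, 170])]
r [([317.6, 172.5], [307, 163, 23, 20, 130]), ([220.2, 193.1], [215, 182, 13, 23, 97]), ([234.2, 193.6], [230, 182, 9, 24, 103]), ([351.1, 199.5], [348, 196, 7, 7, 21]), ([336.7, 218.7], [327, 208, 20, 28, 104]), ([305.8, 231.4], [303, 223, 7, 18, 81]), ([292.2, 244.6], [289, 237, 7, 17, 87]), ([356.4, 264.2], [351, 256, 12, 18, 113]), ([214.6, 359.6], [210, 357, 10, 6, 43])]
top [[0.027, -0.981, 0.191, 0.341], [-1.0, -0.025, 0.009, -0.432], [-0.004, -0.191, -0.982, 1.133], [0.0, 0.0, 0.0, 1.0]] 531.9467103011194 -0.1115106072092427
y [([241.2, 129.0], [232, 120, 18, 15, 110]), ([261.4, 206.9], [259, 202, 6, 11, 40]), ([286.7, 210.1], [285, 206, 5, 10, 43]), ([430.3, 287.6], [417, 286, 27, 5, 53])]
r [([335.3, 110.7], [318, 106, 37, 12, 185]), ([343.2, 124.8], [329, 112, 30, 25, 180]), ([410.7, 1
[... 564 characters left out ...]
15, 13, 109])]
r []
{'time': 0.15, 'qpos': array([ 1.05998977e+00,  3.42558155e-01,  1.52475725e+00,  1.59021600e-05,
        1.27541360e+00, -1.45969667e-01]), 'qvel': array([ 0.00031627, -0.00312958,  0.00046329, -0.00041943, -0.00109246,
        0.00092031]), 'joint_efforts': array([ 1.48712817e-03, -4.31467044e+01, -2.44353729e+01,  7.16656772e-02,
        5.36878291e-02, -9.16541603e-05]), 'tool_pos': array([0.18714534, 0.49022335, 0.24502104]), 'tool_rot': array([-3.14047060e+00, -1.80330708e-04,  2.77675103e+00]), 'contact_force': array([-0.32150332, -0.26411854, -0.33545481]), 'torque': array([-0.01958935, -0.01405634, -0.05008881]), 'grip_force': 0.0, 'opening': 0.09198156895203122}
```

View pics/scene0.png

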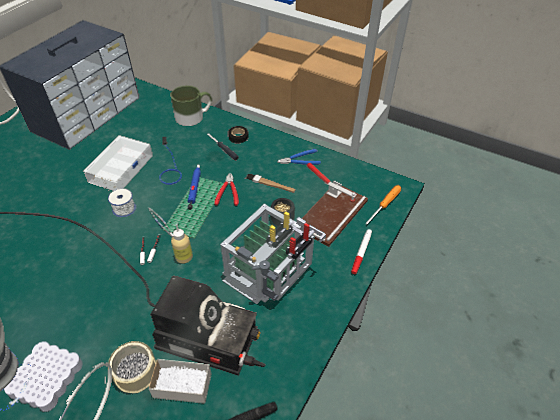

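View pics/top0.png

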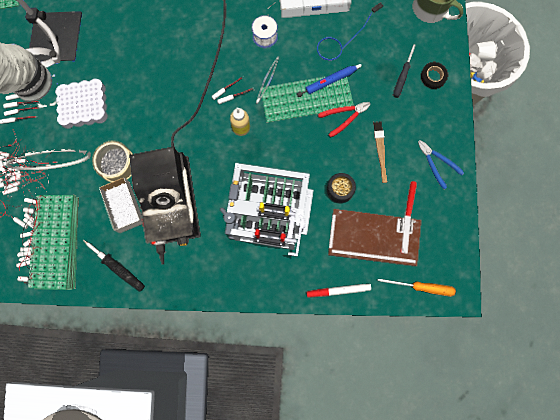

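The scene view shows the rack at about (265,250). Its yellow tabs are at (272,233) and (286,220), and its red tabs at (292,245) and (306,231). In the top view the yellow tabs are at (261,207) and (287,210), the red ones at (257,233) and (282,237), the pot at (341,187), the bottle at (239,122) and the pen at (338,291). A soldering station stands to the rack's left and a brown board to its right.

```bash
python3 - <<'E'
from h import *
cs=cams.calibration('scene'); ct=cams.calibration('top')
P={}
for n,s,t in [('yL',(272.1,232.7),(261.4,206.9)),('yR',(286.1,219.8),(286.7,210.1)),('rL',(292.2,244.6),(257.2,233.)),('rR',(305.8,231.4),(282.4,236.7))]:
    P[n],e=tri([ray(cs,s),ray(ct,t)]); print(n,P[n].round(4),np.round(e,4))
for a,b in ('yL','yR'),('rL','rR'):
    d=P[a]-P[b]; print('mid',((P[a]+P[b])/2).round(4),'sep',np.linalg.norm(d).round(4),'yaw',np.degrees(np.arctan2(-d[0],d[1])).round(2))
d=(P['yL']+P['yR']-P['rL']-P['rR'])/2; print('y-r',np.linalg.norm(d[:2]),np.degrees(np.arctan2(d[1],d[0])))
for n,uv,z in [('pot',(341,187),.048),('bottle',(239,122),.06),('penL',(307,294),.01),('penR',(371,288),.01),('station corner',(198,238),.08),('board',(330,250),.01)]: print(n,onz(ct,uv,z).round(3))
im,_=shot('top'); x=cv2.resize(im[150:265,210:325],None,fx=5,fy=5,interpolation=cv2.INTER_CUBIC)
im,_=shot('scene'); y=cv2.resize(im[195:310,210:325],None,fx=5,fy=5,interpolation=cv2.INTER_CUBIC)
cv2.imwrite('pics/c1.png',cv2.resize(np.hstack([x,y]),(800,400)))
E
```

```text
yL [ 0.519  -0.383   0.1501] [0.0002 0.0002]
yR [ 0.514  -0.4309  0.1465] [0.0009 0.0009]
rL [ 0.4691 -0.3769  0.1495] [0.0006 0.0006]
rR [ 0.4636 -0.4241  0.1458] [0.0009 0.0009]
mid [ 0.5165 -0.4069  0.1483] sep 0.0483 yaw -5.91
mid [ 0.4664 -0.4005  0.1477] sep 0.0476 yaw -6.72
y-r 0.05054087214996464 -7.305415070329373
pot [ 0.584 -0.543  0.048]
bottle [ 0.717 -0.324  0.06 ]
penL [ 0.362 -0.477  0.01 ]
penR [ 0.378 -0.611  0.01 ]
station corner [ 0.465 -0.255  0.08 ]
board [ 0.456 -0.524  0.01 ]
```

View pics/c1.png

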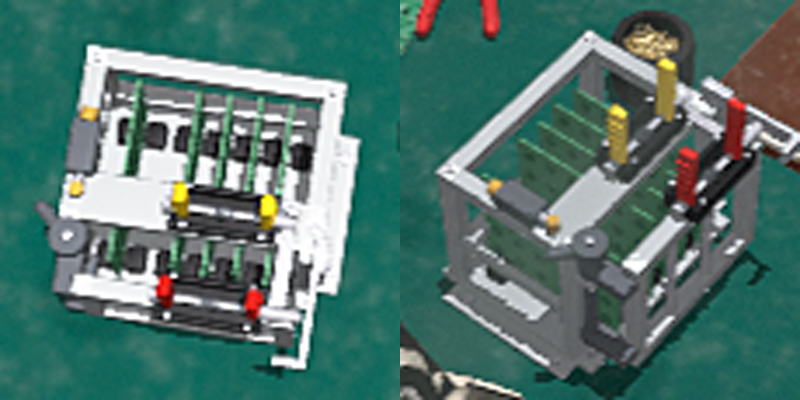

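The crop shows both catches, the hinge at the front left, the keeper strap past the right end, and rack yaw of about -7°. The heights agree: tab centroids at about 0.148 m for a catch point at 0.156 m. I'll travel to the rack at a safe height.

Emit:
{"name": "jog_arm", "arguments": {
  "plan": [
    [0.6,-1,0.1,0.08,1],
    [0.6,-1,0.1,0.08,1]
  ]
}}

```text
time: 0.45
tool_pos: [0.2353, 0.4095, 0.2531]
tool_rot: [-3.141, -0.0, 2.908]
contact_force: [0.7, 0.2, 0.6]
opening: 0.092
grip_force: 0.0
```

Emit:
{"name": "jog_arm", "arguments": {
  "plan": [
    [0.6,-1,0.1,0.08,1],
    [0.6,-1,0.1,0.08,1]
  ]
}}

```text
time: 0.65
tool_pos: [0.2837, 0.3289, 0.2617]
tool_rot: [3.142, 0.0, 3.032]
contact_force: [1.1, 0.1, 0.5]
opening: 0.0919
grip_force: 0.0
```

Emit:
{"name": "jog_arm", "arguments": {
  "plan": [
    [0.6,-1,0,0,1],
    [0.6,-1,0,0,1]
  ]
}}

```text
time: 0.85
tool_pos: [0.332, 0.2486, 0.2618]
tool_rot: [3.141, 0.001, 3.028]
contact_force: [0.3, 0.6, -0.5]
opening: 0.0918
grip_force: 0.0
```

Emit:
{"name": "jog_arm", "arguments": {
  "plan": [
    [0.6,-1,0,0,1],
    [0.6,-1,0,0,1]
  ]
}}

```text
time: 1.05
tool_pos: [0.38, 0.1685, 0.2617]
tool_rot: [3.141, 0.001, 3.028]
contact_force: [0.7, 1.0, -0.3]
opening: 0.0916
grip_force: 0.0
```

Emit:
{"name": "jog_arm", "arguments": {
  "plan": [
    [0.6,-1,0,0,1],
    [0.6,-1,0,0,1]
  ]
}}

```text
time: 1.25
tool_pos: [0.4281, 0.0883, 0.2617]
tool_rot: [3.142, 0.001, 3.028]
contact_force: [0.6, 0.2, 0.7]
opening: 0.0917
grip_force: 0.0
```

Emit:
{"name": "jog_arm", "arguments": {
  "plan": [
    [0,-1,0,0,1],
    [0,-1,0,0,1]
  ]
}}

```text
time: 1.45
tool_pos: [0.4274, 0.0076, 0.2613]
tool_rot: [-3.141, -0.0, 3.026]
contact_force: [-0.1, 0.3, -0.3]
opening: 0.0918
grip_force: 0.0
```

Emit:
{"name": "jog_arm", "arguments": {
  "plan": [
    [0,-1,0,0,1],
    [0,-1,0,0,1]
  ]
}}

```text
time: 1.65
tool_pos: [0.427, -0.0722, 0.2615]
tool_rot: [-3.141, 0.0, 3.027]
contact_force: [1.7, 0.1, 0.1]
opening: 0.0917
grip_force: 0.0
```

Emit:
{"name": "jog_arm", "arguments": {
  "plan": [
    [0,-1,0,0,1],
    [0,-1,0,0,1]
  ]
}}

```text
time: 1.85
tool_pos: [0.427, -0.1523, 0.2616]
tool_rot: [-3.141, 0.0, 3.027]
contact_force: [0.2, 0.6, 0.8]
opening: 0.0917
grip_force: 0.0
```

Emit:
{"name": "jog_arm", "arguments": {
  "plan": [
    [0,-1,0,0,1],
    [0,-1,0,0,1]
  ]
}}

```text
time: 2.05
tool_pos: [0.4269, -0.2324, 0.2615]
tool_rot: [-3.141, 0.0, 3.027]
contact_force: [0.6, -0.1, 0.3]
opening: 0.0917
grip_force: 0.0
```

Emit:
{"name": "jog_arm", "arguments": {
  "plan": [
    [0,-1,0,0,1],
    [0,-1,0,0,1],
    [0,-1,0,0,1]
  ]
}}

```text
time: 2.35
tool_pos: [0.4268, -0.3131, 0.2608]
tool_rot: [-3.141, -0.0, 3.024]
contact_force: [0.1, -0.2, -0.8]
opening: 0.0916
grip_force: 0.0
```

Emit:
{"name": "jog_arm", "arguments": {
  "plan": [
    [0,-1,0,0,1],
    [0,-1,0,0,1],
    [0,-1,0,0,1],
    [0,-1,0,0,1]
  ]
}}

```text
time: 2.75
tool_pos: [0.4272, -0.3887, 0.261]
tool_rot: [3.14, -0.001, 3.028]
contact_force: [0.6, 0.2, -0.2]
opening: 0.0918
grip_force: 0.0
```

```bash
python3 - <<'E'
from h import *
import pickle
o=readout.observe();im,c=shot('wrist','w1.png')
pickle.dump((im,c),open('w1.pkl','wb'));print(o['tool_pos'],o['tool_rot'])
for k in 'yr': print(k,blobs(im,k))
E
```

```text
[ 0.42717841 -0.38869829  0.26102639] [ 3.13999050e+00 -8.35053945e-04  3.02763697e+00]
y [([19.2, 180.8], [0, 178, 43, 7, 247]), ([418.9, 196.7], [412, 194, 14, 6, 56]), ([116.3, 300.6], [106, 275, 27, 51, 617]), ([441.5, 299.9], [426, 275, 27, 51, 640]), ([243.5, 318.2], [240, 315, 8, 8, 58]), ([295.4, 318.5], [292, 315, 8, 9, 63]), ([347.4, 328.6], [344, 327, 8, 5, 31]), ([420.4, 342.7], [266, 331, 277, 20, 2263]), ([409.6, 411.9], [402, 406, 16, 14, 123])]
r [([185.6, 146.4], [168, 138, 37, 19, 399]), ([472.6, 195.9], [468, 192, 10, 8, 55]), ([74.8, 229.8], [70, 226, 9, 9, 33]), ([244.4, 256.2], [239, 241, 12, 31, 225]), ([296.4, 257.1], [292, 241, 10, 32, 237])]
```

Emit:
{"name": "jog_arm", "arguments": {
  "plan": [
    [1,-0.1,0,0,1],
    [1,-0.1,0,0,1],
    [1,-0.1,0,0,1],
    [1,-0.1,0,0,1]
  ]
}}

```text
time: 3.2
tool_pos: [0.5077, -0.3957, 0.2613]
tool_rot: [3.141, -0.001, 3.031]
contact_force: [0.1, -0.1, 0.1]
opening: 0.0918
grip_force: 0.0
```

```bash
python3 - <<'E'
from h import *
import pickle
o=readout.observe();im,c=shot('wrist','w2.png')
pickle.dump((im,c),open('w2.pkl','wb'));print(o['tool_pos'],o['tool_rot'])
for k in 'yr': print(k,blobs(im,k))
a=cv2.imread('pics/w1.png');cv2.imwrite('pics/w12.png',cv2.resize(np.hstack([a,im]),(800,300)))
E
```

```text
[ 0.5077325  -0.39572472  0.26128338] [ 3.14079562e+00 -1.01169129e-03  3.03056224e+00]
y [([13.5, 117.7], [0, 114, 30, 8, 183]), ([425.7, 129.0], [419, 127, 14, 5, 42]), ([240.0, 225.0], [234, 211, 13, 29, 256]), ([293.9, 226.1], [289, 212, 11, 29, 252]), ([354.7, 219.6], [351, 216, 8, 8, 48]), ([350.7, 261.3], [347, 259, 9, 6, 46]), ([116.5, 300.5], [107, 275, 26, 51, 622]), ([441.4, 299.9], [426, 275, 27, 51, 639]), ([341.6, 321.8], [329, 315, 29, 21, 361]), ([419.1, 342.7], [266, 331, 277, 20, 2302]), ([409.6, 411.8], [402, 406, 16, 14, 125])]
r [([179.5, 78.8], [161, 69, 39, 21, 453]), ([482.4, 125.9], [478, 123, 9, 6, 36]), ([237.8, 168.1], [232, 158, 13, 21, 168]), ([296.3, 169.4], [291, 159, 11, 21, 176]), ([62.4, 171.4], [58, 167, 8, 10, 42]), ([61.5, 244.4], [56, 229, 12, 30, 296]), ([197.6, 334.0], [182, 319, 32, 32, 284]), ([224.0, 346.7], [210, 342, 24, 9, 128])]
```

View pics/w12.png

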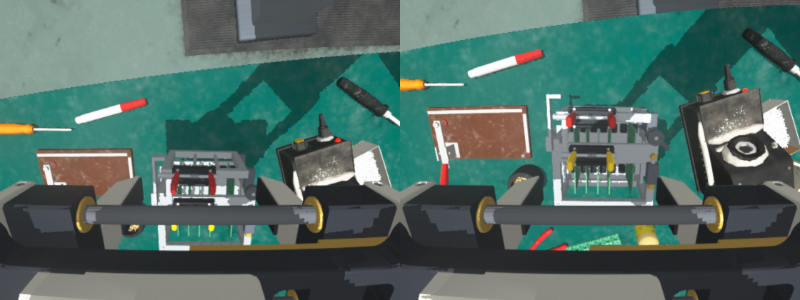

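Both wrist views show the rack with its front up, partly behind the gripper bar. The tabs are clear in the second view, in 560 px coordinates: red at (238,168) and (296,169), yellow at (240,225) and (294,226).

```bash
python3 - <<'E'
from h import *
import pickle
i1,c1=pickle.load(open('w1.pkl','rb'));i2,c2=pickle.load(open('w2.pkl','rb'))
cs=cams.calibration('scene'); ct=cams.calibration('top')
V={'rR':[(c1,(244.4,256.2)),(c2,(237.8,168.1)),(cs,(305.8,231.4)),(ct,(282.4,236.7))],
'rL':[(c1,(296.4,257.1)),(c2,(296.3,169.4)),(cs,(292.2,244.6)),(ct,(257.2,233.))],
'yR':[(c2,(240,225)),(cs,(286.1,219.8)),(ct,(286.7,210.1))],
'yL':[(c2,(293.9,226.1)),(cs,(272.1,232.7)),(ct,(261.4,206.9))]}
P={}
for k,v in V.items():
    P[k],e=tri([ray(c,p) for c,p in v]);print(k,P[k].round(4),np.round(e,4))
    if k[0]=='r': print('  wrist only',tri([ray(c,p) for c,p in v[:2]])[0].round(4))
    print('  onz w2 z=.15',onz(c2,v[1][1] if k[0]=='r' else v[0][1],.15).round(4), 'top',onz(ct,v[-1][1],.155).round(4))
for a,b in ('yL','yR'),('rL','rR'):
    d=P[a]-P[b]; print('mid',((P[a]+P[b])/2).round(4),'sep',np.linalg.norm(d).round(4),'yaw',np.degrees(np.arctan2(-d[0],d[1])).round(2))
d=(P['yL']+P['yR']-P['rL']-P['rR'])/2; print('y-r',d,np.degrees(np.arctan2(d[1],d[0])))
# rail yaw and hinge check
m=(P['rL']+P['rR'])/2;a=np.radians(-6.9);x=np.array([np.cos(a),np.sin(a),0]);y=np.array([-np.sin(a),np.cos(a),0])
H=m+.024*x+.084*y;H[2]=.13;print('hinge',H,'top px',proj(ct,H),'w2',proj(c2,H))
E
```

```text
rR [ 0.4639 -0.4244  0.1458] [0.0005 0.0008 0.0011 0.0008]
  wrist only [ 0.4641 -0.4246  0.146 ]
  onz w2 z=.15 [ 0.4636 -0.4245  0.15  ] top [ 0.4633 -0.4239  0.155 ]
rL [ 0.4693 -0.3768  0.1493] [0.0005 0.0008 0.0008 0.0004]
  wrist only [ 0.4707 -0.3765  0.1455]
  onz w2 z=.15 [ 0.47   -0.3764  0.15  ] top [ 0.469  -0.3771  0.155 ]
yR [ 0.514  -0.4307  0.1466] [0.0002 0.0011 0.0009]
  onz w2 z=.15 [ 0.5131 -0.43    0.15  ] top [ 0.5134 -0.4306  0.155 ]
yL [ 0.5191 -0.3831  0.1501] [0.0002 0.0003 0.0002]
  onz w2 z=.15 [ 0.5193 -0.3832  0.15  ] top [ 0.5183 -0.3832  0.155 ]
mid [ 0.5166 -0.4069  0.1484] sep 0.048 yaw -6.01
mid [ 0.4666 -0.4006  0.1476] sep 0.0481 yaw -6.52
y-r [ 0.04996069 -0.00632606  0.00080299] -7.216426538232128
hinge [ 0.50051165 -0.32006266  0.13      ] top px [228.68532258 217.53445607] w2 [359.18144296 192.57234618]
```

Two-view heights, the tab separation of 48 mm (expected 47 mm), the 50 mm yellow-to-red spacing and the hinge pixel all agree. I'll go down onto the yellow catch at (0.518, -0.407, 0.156).

Emit:
{"name": "jog_arm", "arguments": {
  "plan": [
    [0.13,-0.14,-0.3,0,1],
    [0.13,-0.14,-1,0,1],
    [0.13,-0.14,-1,0,1],
    [0.13,-0.14,-1,0,1]
  ]
}}

```text
time: 3.65
tool_pos: [0.5165, -0.408, 0.1811]
tool_rot: [3.139, -0.003, 3.028]
contact_force: [0.5, -0.3, 0.3]
opening: 0.0917
grip_force: 0.0
```

Emit:
{"name": "jog_arm", "arguments": {
  "plan": [
    [0,0,-0.3,0,1],
    [0,0,-0.3,0,1],
    [0,0,-0.3,0,1]
  ]
}}

```text
time: 3.95
tool_pos: [0.518, -0.4092, 0.1599]
tool_rot: [-3.14, 0.002, 3.028]
contact_force: [0.6, -0.5, 0.3]
opening: 0.092
grip_force: 0.0
```

Emit:
{"name": "jog_arm", "arguments": {
  "plan": [
    [0,0,0,0,-0.38],
    [0,0,0,0,-0.38],
    [0,0,0,0,-0.38],
    [0,0,0,0,-0.38],
    [0,0,0,0,-0.38],
    [0,0,0,0,-0.38],
    [0,0,0,0,-0.38],
    [0,0,0,0,-0.38]
  ],
  "squeeze": 25
}}

```text
time: 4.75
tool_pos: [0.5177, -0.4088, 0.1577]
tool_rot: [-3.141, 0.0, 3.028]
contact_force: [-0.3, 0.6, 1.7]
opening: 0.0326
grip_force: 6.9
```

```bash
python3 - <<'E'
from h import *
o=readout.observe();print(o['tool_pos'],o['opening'],o['grip_force'],o['contact_force'])
im,_=shot('top'); x=cv2.resize(im[150:265,210:325],(400,400),interpolation=cv2.INTER_CUBIC)
im,_=shot('scene'); y=cv2.resize(im[195:310,210:325],(400,400),interpolation=cv2.INTER_CUBIC)
cv2.imwrite('pics/c2.png',np.hstack([x,y]))
im,_=shot('wrist'); print(blobs(im,'r'))
E
```

```text
[ 0.51770467 -0.40880696  0.15773071] 0.03255348454633089 6.899241283535957 [-0.25830098  0.5912627   1.69908957]
[([154.6, 49.3], [129, 35, 54, 31, 903]), ([240.1, 145.7], [232, 133, 17, 27, 382]), ([341.3, 160.7], [326, 145, 31, 34, 707]), ([3.7, 177.8], [0, 172, 8, 13, 59]), ([3.8, 259.5], [0, 254, 10, 14, 108])]
```

View pics/c2.png

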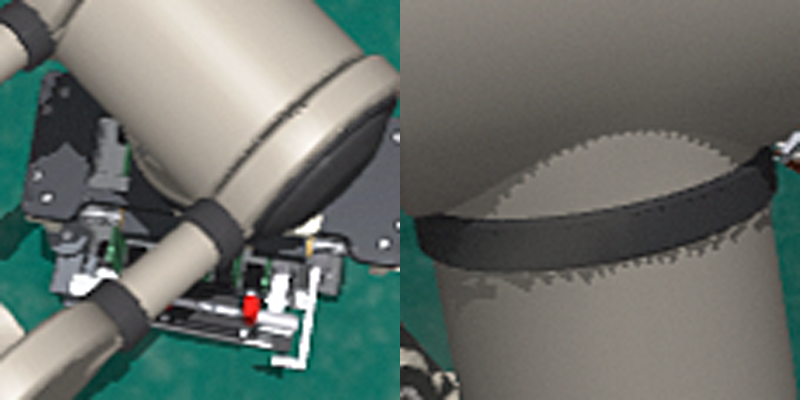

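The arm hides most of the rack. One red tab shows at (250,305) in the top crop. I'll take the gate angle from the wrist blobs at (240,146) and (341,161).

```bash
cat > ang.py <<'E'
from h import *
o=readout.observe();im,c=shot('wrist')
print(o['time'],o['tool_pos'].round(4),o['opening'],o['grip_force'])
H=np.array([.5005,-.3200])
for b,s in blobs(im,'r',100):
    p=onz(c,b,.150); print(b,s,p.round(4),'dist hinge',np.linalg.norm(p[:2]-H).round(4),'bearing',np.degrees(np.arctan2(*(p[:2]-H)[::-1])).round(2))
for n,P in (('rR',(.4639,-.4244)),('rL',(.4693,-.3768))):
    d=np.array(P)-H; print(n,'closed: dist',np.linalg.norm(d).round(4),'bearing',np.degrees(np.arctan2(d[1],d[0])).round(2))
E
python3 ang.py
```

```text
4.9 [ 0.5177 -0.4088  0.1577] 0.028754333809085816 7.342567518353462
[154.6, 49.4] [129, 36, 54, 30, 902] [ 0.4027 -0.4513  0.15  ] dist hinge 0.1637 bearing -126.68
[240.3, 144.8] [232, 131, 17, 29, 389] [ 0.4491 -0.4191  0.15  ] dist hinge 0.1116 bearing -117.41
[341.4, 160.3] [326, 145, 31, 33, 707] [ 0.4618 -0.3716  0.15  ] dist hinge 0.0644 bearing -126.86
[3.9, 259.5] [0, 254, 10, 14, 109] [ 0.4949 -0.5626  0.15  ] dist hinge 0.2426 bearing -91.33
rR closed: dist 0.1106 bearing -109.32
rL closed: dist 0.0648 bearing -118.78
```

The bearings moved by about -8°, so the gate is ajar at roughly 0.15 rad. Next I'll work out the arc.

```bash
python3 - <<'E'
from h import *
a=np.radians(-6.6)
R=lambda t:np.array([[np.cos(t),-np.sin(t)],[np.sin(t),np.cos(t)]])
v=np.array([-.024,-.084]); C0=np.array([.4675,-.4010]); H=C0-R(a)@v; print('H',H)
T0=np.array([.5177,-.4088])
p16=H+R(a-.16)@v
print('ajar',p16.round(4),'from yellow',((p16-T0)/.08).round(3))
for t in np.r_[np.arange(.16,1.46,.12),1.4]:
    p=H+R(a-t)@v; print(round(t,2),p.round(4),'share',((p-p16)/.08).round(3),'turn',round(-(t-.16)/(np.pi/2),3))
E
```

```text
H [ 0.50099567 -0.32031518]
ajar [ 0.4551 -0.3946] from yellow [-0.783  0.177]
0.16 [ 0.4551 -0.3946] share [0. 0.] turn -0.0
0.28 [ 0.4465 -0.3886] share [-0.107  0.075] turn -0.076
0.4 [ 0.4387 -0.3816] share [-0.204  0.163] turn -0.153
0.52 [ 0.4318 -0.3737] share [-0.29   0.262] turn -0.229
0.64 [ 0.4259 -0.365 ] share [-0.364  0.37 ] turn -0.306
0.76 [ 0.4211 -0.3557] share [-0.424  0.486] turn -0.382
0.88 [ 0.4175 -0.3459] share [-0.47   0.609] turn -0.458
1.0 [ 0.415  -0.3357] share [-0.501  0.736] turn -0.535
1.12 [ 0.4138 -0.3253] share [-0.516  0.866] turn -0.611
1.24 [ 0.4138 -0.3148] share [-0.516  0.997] turn -0.688
1.36 [ 0.4151 -0.3044] share [-0.5    1.127] turn -0.764
1.4 [ 0.4158 -0.301 ] share [-0.491  1.17 ] turn -0.789
```

Emit:
{"name": "jog_arm", "arguments": {
  "plan": [
    [0,0,0,0,1],
    [0,0,0,0,1],
    [0,0,0,0,1],
    [0,0,0,0,1],
    [0,0,0.3,0,1],
    [0,0,0.7,0,1],
    [0,0,0.7,0,1]
  ]
}}

```text
time: 5.65
tool_pos: [0.5192, -0.4102, 0.218]
tool_rot: [-3.136, 0.006, 3.028]
contact_force: [0.8, -0.4, 1.0]
opening: 0.0799
grip_force: 0.0
```

Emit:
{"name": "jog_arm", "arguments": {
  "plan": [
    [-0.39,0.09,0,-0.1,1],
    [-0.78,0.18,0,-0.1,1],
    [-0.78,0.18,0,-0.1,1],
    [-0.78,0.18,0,-0.1,1]
  ]
}}

```text
time: 6.05
tool_pos: [0.4552, -0.3945, 0.2134]
tool_rot: [3.141, 0.0, 2.87]
contact_force: [-0.0, -0.4, -0.1]
opening: 0.0921
grip_force: 0.0
```

```bash
python3 ang.py; python3 -c "
from h import *
print(readout.observe()['tool_rot'])
im,c=shot('wrist','w3.png');print(blobs(im,'y'))"
```

```text
6.05 [ 0.4552 -0.3945  0.2134] 0.09209532062407416 0.0
[165.7, 141.3] [146, 129, 41, 27, 515] [ 0.3721 -0.4484  0.15  ] dist hinge 0.1816 bearing -134.99
[245.3, 233.1] [238, 215, 16, 36, 364] [ 0.4477 -0.4167  0.15  ] dist hinge 0.1101 bearing -118.62
[311.6, 234.0] [305, 216, 15, 36, 367] [ 0.461  -0.3712  0.15  ] dist hinge 0.0647 bearing -127.62
rR closed: dist 0.1106 bearing -109.32
rL closed: dist 0.0648 bearing -118.78
[-3.14147007e+00  8.12785386e-04  2.87104958e+00]
[([443.7, 154.5], [436, 151, 16, 8, 73]), ([9.0, 205.9], [0, 202, 21, 9, 129]), ([116.7, 300.2], [106, 275, 27, 51, 607]), ([441.4, 299.9], [426, 275, 27, 51, 636]), ([310.3, 284.7], [306, 282, 9, 6, 43]), ([252.7, 323.4], [246, 315, 13, 20, 201]), ([316.7, 319.9], [312, 315, 11, 12, 107]), ([419.5, 342.7], [266, 331, 277, 20, 2291]), ([409.5, 411.8], [402, 406, 16, 14, 126])]
```

View pics/w3.png

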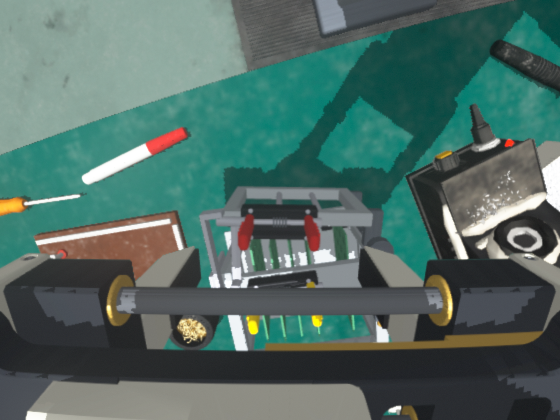

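The wrist view shows the gate ajar, with the red tabs at (245,233) and (312,234). The angle is about 0.158 rad and the tab midpoint is (0.454, -0.394), right under the tool. I'll go down and squeeze.

Emit:
{"name": "jog_arm", "arguments": {
  "plan": [
    [0,0,-0.35,0,1],
    [0,0,-0.7,0,1],
    [0,0,-0.7,0,1],
    [0,0,-0.7,0,1]
  ]
}}

```text
time: 6.55
tool_pos: [0.456, -0.3945, 0.1575]
tool_rot: [3.141, -0.0, 2.872]
contact_force: [0.1, -0.6, 0.1]
opening: 0.0919
grip_force: 0.0
```

Emit:
{"name": "jog_arm", "arguments": {
  "plan": [
    [0,0,0,0,-1],
    [0,0,0,0,-1],
    [0,0,0,0,-1],
    [0,0,0,0,-1],
    [0,0,0,0,-1],
    [0,0,0,0,-1],
    [0,0,0,0,-1],
    [0,0,0,0,-1],
    [0,0,0,0,-1],
    [0,0,0,0,-1],
    [0,0,0,0,-1],
    [0,0,0,0,-1]
  ],
  "squeeze": 35
}}

```text
time: 7.75
tool_pos: [0.4553, -0.3949, 0.1582]
tool_rot: [-3.14, 0.001, 2.871]
contact_force: [-1.9, -1.0, 5.1]
opening: 0.0245
grip_force: 35.0
```

Emit:
{"name": "jog_arm", "arguments": {
  "plan": [
    [-0.055,0.036,0,-0.038,-1],
    [-0.107,0.075,0,-0.076,-1],
    [-0.157,0.118,0,-0.115,-1],
    [-0.204,0.163,0,-0.153,-1],
    [-0.248,0.211,0,-0.191,-1],
    [-0.29,0.262,0,-0.229,-1],
    [-0.328,0.315,0,-0.267,-1],
    [-0.364,0.37,0,-0.306,-1],
    [-0.364,0.37,0,-0.306,-1]
  ]
}}

```text
time: 8.65
tool_pos: [0.426, -0.3649, 0.1582]
tool_rot: [-3.141, 0.001, 2.389]
contact_force: [-1.1, -1.6, 5.0]
opening: 0.0238
grip_force: 35.0
```

```bash
python3 ang.py; python3 -c "
from h import *
o=readout.observe();print(o['contact_force'],o['torque'],o['tool_rot'])"
```

```text
8.65 [ 0.426  -0.3649  0.1582] 0.02384565532816808 35.03619611263275
[504.9, 71.8] [500, 66, 12, 13, 112] [ 0.424  -0.2173  0.15  ] dist hinge 0.1281 bearing 126.67
[144.5, 249.1] [128, 230, 33, 39, 562] [ 0.368  -0.4079  0.15  ] dist hinge 0.159 bearing -146.43
[262.1, 265.6] [254, 241, 16, 47, 569] [ 0.4177 -0.3684  0.15  ] dist hinge 0.0958 bearing -149.7
[295.9, 266.3] [289, 242, 16, 46, 572] [ 0.4305 -0.3553  0.15  ] dist hinge 0.0785 bearing -153.23
rR closed: dist 0.1106 bearing -109.32
rL closed: dist 0.0648 bearing -118.78
[-1.84252654 -1.53166396  6.3592462 ] [-0.37034864  0.32693655  0.02934953] [-3.14092060e+00  1.53885237e-03  2.39042348e+00]
```

Emit:
{"name": "jog_arm", "arguments": {
  "plan": [
    [-0.03,0.058,0,-0.038,-1],
    [-0.06,0.116,0,-0.076,-1],
    [-0.083,0.177,0,-0.115,-1],
    [-0.106,0.239,0,-0.152,-1],
    [-0.122,0.302,0,-0.191,-1],
    [-0.137,0.366,0,-0.229,-1],
    [-0.145,0.431,0,-0.267,-1],
    [-0.152,0.496,0,-0.305,-1],
    [-0.153,0.562,0,-0.344,-1],
    [-0.152,0.627,0,-0.382,-1],
    [-0.145,0.692,0,-0.42,-1],
    [-0.136,0.757,0,-0.458,-1]
  ]
}}

```text
time: 9.9
tool_pos: [0.4155, -0.3048, 0.1582]
tool_rot: [3.141, 0.002, 1.669]
contact_force: [-0.8, -1.9, 5.5]
opening: 0.0241
grip_force: 35.1
```

Emit:
{"name": "jog_arm", "arguments": {
  "plan": [
    [0.009,0.043,0,-0.025,-1],
    [0.009,0.043,0,-0.025,-1],
    [0.009,0.043,0,-0.025,-1],
    [0.009,0.043,0,-0.025,-1],
    [0.009,0.043,0,-0.025,-1],
    [0.009,0.043,0,-0.025,-1]
  ]
}}

```text
time: 10.5
tool_pos: [0.4162, -0.3015, 0.1582]
tool_rot: [3.141, 0.002, 1.632]
contact_force: [-1.8, -2.2, 6.2]
opening: 0.0243
grip_force: 35.1
```

```bash
python3 ang.py; python3 -c "
from h import *
o=readout.observe();print(o['contact_force'],o['torque'],o['tool_rot'])
shot('wrist','w4.png')"
```

```text
10.5 [ 0.4162 -0.3015  0.1582] 0.024250725138776796 35.05755543708801
[262.1, 265.8] [254, 241, 16, 47, 569] [ 0.4078 -0.2978  0.15  ] dist hinge 0.0954 bearing 166.52
[295.9, 266.3] [289, 242, 16, 46, 571] [ 0.4259 -0.2969  0.15  ] dist hinge 0.078 bearing 162.8
rR closed: dist 0.1106 bearing -109.32
rL closed: dist 0.0648 bearing -118.78
[-1.42570055 -2.1744708   6.56706846] [-0.44555483  0.50173532  0.04874473] [3.14090681e+00 1.83880370e-03 1.63229424e+00]
```

View pics/w4.png

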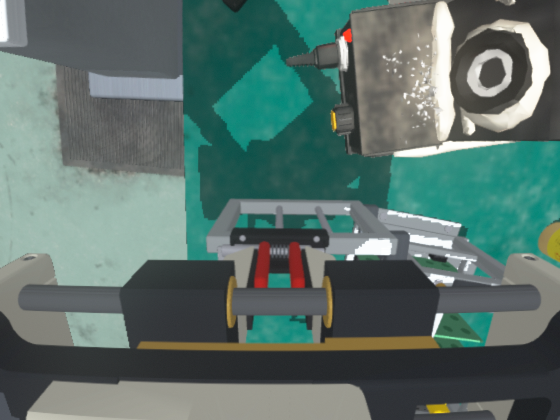

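The wrist view shows the gate square to the rack at about 1.4 rad, with both red tabs at (262,266) and (296,266) pinched between the fingers at 35 N. I'm handing it in.

```bash
python3 -c "
from cell import ticket
print(ticket.hand_in())"
```

```text
the job is handed in; nothing more can be done
None
```

I handed the job in at about 10.5 s with the gripper holding the gate open at about 1.4 rad by its red tabs, squeezed at 35 N; the yellow tabs are let go, the moves kept clear of the tools (I didn't re-measure them), and hand-in returned no verdict.

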